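# Bin a used culture plate with the elbow lever

## Robot

A 6-joint arm with a two-finger parallel gripper is mounted at the origin on a cart in front of the work surface, level with it; the furniture and walls round the work are solid. World frame = base frame: x ahead of the robot, y to its left, z up, the work surface at z = 0. Lengths are in m, angles in degrees, forces in N, time in s.
With the tool pointing down it reaches from about 0.25 to 0.725 m from the base axis. Payload 9.7 kg.
Tool frame: the origin (TCP) lies on the centre line of the jaws, within the pads' length; the fingertips stand 19 mm ahead of it and the grasp point (between the pads) is the TCP; z points along the fingers, y is the direction in which the jaws open and shut (so a half turn about z gives the same grasp; the last joint's range is limited). The gripper opens to 85 mm and grips with 20 to 120 N. Pads are 22 mm wide; open, the fingers measure 114 mm over their backs; the gripper's body (76 mm by 85 mm) begins 54 mm behind the grasp point. The pads swing forward as they close: fully open they stand 13 mm farther back than shut.
Start: joints at [-69.729, 4.979, 10.078, 95.1, 0, 90], TCP at [0.191, -0.516, 0.25] pointing down, gripper open.
Joint ranges: [-179.16, 179.16], [-48.56, 103.87], [-65.8, 70.77], [-126.05, 130.52], [-82.76, 87.17], [-180, 180]. Speed limits (degrees/s): [127.2, 127.2, 147.25, 180, 180, 180].

## Interface

Orientations are given as [roll, pitch, yaw] about the fixed x, y, z axes, in that order (R = Rz(yaw) Ry(pitch) Rx(roll)).
In Python, from workcell import bot, viewer, job gives the robot as it stands.
- The arm moves only by the tool play_rows, never from a script. Its argument "commands" is a list of rows, each an object of numbers: "tx", "ty", "tz": the shift along the tool's x, y, z in cm; "ax", "ay", "az": the turn, a rotation vector about the tool's x, y, z in rad. A call has 1 to 20 rows; each row is the pose to reach, as a shift and turn from the pose commanded when the call began, along the tool's axes at that moment; what a row does not reach only later rows make up. A row lasts 1/10 s, in which the tool goes at most 50 mm and 8.59 degrees, less where a joint would pass 70% of its speed; a pose out of reach is approached as far as the arm can. A call with a gripper value outside its range is refused whole. "grip" is the finger opening in cm, from 0 to 8.54, set as the call begins (left out, the last holds). The fingers move at their own pace and stop on an object; "newtons" is the grip in N (left out, the last holds). Time passes only in rows, so rows that repeat a pose let the fingers close. It gives the time, the measured TCP pose, the force and the opening at its end, in the units of the state.
- bot.get_obs(): the state, without advancing time (a new reading comes with each control period).
- viewer.camera(name): name is "side" or "top"; returns a dict with "pixels" (480x640x3 uint8, red, green, blue), "depth" (480x640 float32, m along the optical axis (not along the pixel's ray), 0 where there is no reading), "fx", "fy", "cx", "cy" (pixels), "dist" ([k1, k2, p1, p2, k3] as OpenCV has them; the pictures are not rectified), "rvec" (rotation vector, rad) and "tvec" (3), from world to camera coordinates, as OpenCV has them. Camera axes: x right, y down, z forward; pixel columns grow to the right and rows downward; lengths in m; the calibration is good to about 2 mm. A picture is of the moment at which its call begins.
- job.job_done(): hands the job in, once; it reports no verdict.
The state is a dict: "time": time; "q": joint angles; "qd": joint speeds; "joint_efforts": joint torques, N m; "ee_pos": TCP position; "tcp_rot": TCP orientation; "wrist_force": force on the tool from outside, world axes, zero at the start; "torque": the same for the moment, N m; "opening": finger opening in m.
Only numpy, scipy, OpenCV 4.12 (cv2) and the standard library are available. Lean on these libraries where they do the work, as an engineer would, in place of code of your own. Each camera call takes 0.05 s, during which the arm holds its last target.

## Task

Put the used culture plate into the bench-top waste bin without picking it up: press the red lever paddle down until the catch holds the heavy yellow flap open by itself, push the plate along the deck until it drops into the bin, then press the green release tab so that the flap falls shut again. Touch the flap with nothing, keep the plate down on the deck until it drops, and leave the bottles, tube, marker and clean dish round the bin where they are. Finish with the flap fully shut and your hand clear.

Things in the scene. Friction and masses are not known exactly. Their poses are not given: they have to be found in the camera images.
- bin: Steel bench-top waste bin, 220 x 136 x 100 mm, fixed. Origin on the counter; x points from its front to its back (away from the robot), y to its left, z up. Front face at x = -0.120, back at x = 0.100. Its front half is a closed dark deck, its back half an open pit under the flap. The lever lies outside its left wall (y = 0.077 to 0.117), pivoting at x = 0.03, z = 0.135 on a bracket.
- deck_edge (a point): Middle of the edge where the deck ends and the pit begins (bin frame x = -0.012, y = 0, z = 0.100). The deck runs level from here 108 mm to the bin's front face, with no lip at its front end, between two low rails 90 mm apart, 7.5 mm high. A plate pushed with its centre past this edge tips into the pit.
- mouth (a point): Centre of the bin's opening at rim height (bin frame x = 0.034, y = 0, z = 0.100). The pit is 92 mm front to back, 112 mm wide, 86 mm deep.
- flap: Heavy yellow steel flap (about 1.2 kg, 104 x 120 x 12 mm) over the pit. Origin on its hinge line along the bin's back (bin frame x = 0.090, z = 0.108), z axis up when shut: tilt 0 shut, about 1.07 rad when the catch holds it; its free edge then stands 95 mm above the rim over x = 0.04. A pin on its left side rests on the lever's short end, which lifts it. Falls shut in under 1 s. Must not be touched.
- lever (a joint): Angle of the lever, rad: 0 at rest (flap shut, paddle up), grows as the paddle is pressed down; let go before the catch it comes back to 0. By 0.55 the spring catch has snapped over it; let go, it then rests on the catch at about 0.52. Hard stop at 0.575. Pressing takes 10 to 16 N slowly, some 20 N quickly.
- paddle (a point): Centre of the top face of the red paddle (46 mm along the lever, 44 mm across, 8 mm thick) at the lever's long end, left of the bin's front. At rest 193 mm above the counter, its robot-side end higher (17 degree slope); it goes down almost straight by 84 mm to the catch (then sloping 13 degrees the other way) and 10 mm more to the stop.
- catch (a joint): Angle of the spring catch that hooks over a pin on the lever, rad: 0 at rest, grows as the green tab is pressed. It gives way and springs back by itself when the lever is pressed past it. About 0.2 (tab 10 mm down, some 5 N) frees the lever; end stop 0.36.
- tab (a point): Centre of the top face of the green release tab (34 mm front to back, 50 mm wide), which sticks out of the middle of the bin's front face, 58 mm above the counter, its centre 22 mm in front of the face. Press it straight down 10 to 16 mm.
- plate: Used culture plate, a closed clear round dish with dark red agar, 58 mm across, 12 mm high, 30 g, lying loose on the deck in front of the flap. Origin at the centre of its underside.
- control_bottle: Bystander: white round bottle with yellow cap, 42 x 42 x 62 mm, standing to the right of the bin. Origin at the centre of its underside.
- lying_tube: Bystander: blood tube with red cap, 89 mm long, 16 mm thick, lying on the counter to the right of the bin. Origin at its middle, on the counter.
- reagent_bottle: Bystander: white wedge bottle with orange cap, 44 x 56 x 88 mm, standing to the left of the bin beyond the lever. Origin at the centre of its underside.
- marker: Bystander: white marker pen with black cap, 138 mm long, 15 mm thick, lying on the counter in front of the bin. Origin at its middle, 2 mm above the counter.
- clean_dish: Bystander: empty clear round dish, 58 mm across, 12 mm high, lying on the counter well to the left of the bin. Origin at the centre of its underside.
Things that resemble listed ones, but are neither listed nor needed, are in the scene too. Of the things that look like the plate, the smallest one is meant.

How it is judged:
By the outcome, as a careful person would: the job done as asked, in the order asked, and still so for the second after the job is handed in, with the robot touching nothing.
It also fails if it takes over 48 s, if anything falls off the work surface, if the arm or the gripper's body presses on something with over 40 N, if the wrist force passes 120 N, or if a joint passes its speed limit or range.

## Working session

There is one attempt and no reset: what is moved stays moved. The work goes in short steps, Python scripts to look and compute and a tool call to move; the robot and the scene stay as the last step left them, time stands still between calls to the robot, and variables do not carry over. Pictures are saved under pics/ and viewed, and the job is handed in when it is done.

Besides the shell and the picture viewer there is one more tool, called after ">>>" as name(argument=value, ...), one argument or row to a line, values as JSON. play_rows: Moves the arm, as the interface text tells. Its arguments: {"type":"object","properties":{"commands":{"type":"array"},"grip":{"type":"number"},"newtons":{"type":"number"}},"required":["commands"]}

```bash
ls; mkdir -p pics; cat > h.py <<'E'
import numpy as np, cv2, pickle
from workcell import bot, viewer, job
def grab(n,tag):
    c=viewer.camera(n); cv2.imwrite(f'pics/{n}_{tag}.png',c['pixels'][:,:,::-1]); pickle.dump(c,open(f'{n}_{tag}.pkl','wb')); return c
def load(n,tag): return pickle.load(open(f'{n}_{tag}.pkl','rb'))
def KR(c):
    K=np.array([[c['fx'],0,c['cx']],[0,c['fy'],c['cy']],[0,0,1.]]); R=cv2.Rodrigues(np.array(c['rvec'],float))[0]
    return K,R,np.array(c['tvec'],float).ravel(),np.array(c['dist'],float)
def ray(c,u,v):
    K,R,t,d=KR(c); p=cv2.undistortPoints(np.array([[[u,v]]],float),K,d)[0,0]
    return -R.T@t, R.T@np.array([p[0],p[1],1.])
def onz(c,u,v,z):
    o,d=ray(c,u,v); return o+d*(z-o[2])/d[2]
def dep(c,u,v):
    o,d=ray(c,u,v); z=c['depth'][int(round(v)),int(round(u))]; return o+d*z
def tri(c1,p1,c2,p2):
    o1,d1=ray(c1,*p1);o2,d2=ray(c2,*p2)
    s=np.linalg.lstsq(np.c_[d1,-d2],o2-o1,rcond=None)[0]
    a,b=o1+d1*s[0],o2+d2*s[1]; return (a+b)/2,np.linalg.norm(a-b)
def proj(c,P):
    K,R,t,d=KR(c); return cv2.projectPoints(np.atleast_2d(np.array(P,float)),np.array(c['rvec'],float),t,K,d)[0][:,0]
E
python3 - <<'E'
from h import *
for n in('side','top'):
    c=grab(n,'a'); K,R,t,d=KR(c); print(n,K[0,0],d,-R.T@t,R[2], (c['depth']>0).mean())
print(bot.get_obs())
E
```

```text
pics
side 458.9715644742975 [0.03123094 0.         0.         0.         0.        ] [ 0.19913125 -0.96424733  0.56451568] [ 0.40250162  0.79190161 -0.4592214 ] 0.9945052083333333
top 522.8514534517664 [-0.02735817  0.          0.          0.          0.        ] [ 0.36657766 -0.25458287  1.22028719] [ 0.17167694  0.01618205 -0.98502039] 0.9959602864583333
{'time': 0.1, 'q': array([-6.97292425e+01,  5.00683810e+00,  1.00380659e+01,  9.50994586e+01,
        4.12108778e-05,  9.00002696e+01]), 'qd': array([-0.07116538, -0.01283795,  0.1808203 , -0.10559627, -0.08161335,
       -0.02563968]), 'joint_efforts': array([ 9.56021977e-04, -5.21561515e+01,  4.65653086e+01,  1.59419066e-02,
        3.07341838e-05, -1.29046410e-05]), 'ee_pos': array([ 0.19048588, -0.51575853,  0.2496563 ]), 'tcp_rot': array([-1.79931769e+02, -4.08897815e-05,  2.02704878e+01]), 'wrist_force': array([-0.30470633,  0.00381687, -0.4093574 ]), 'torque': array([ 0.02948548,  0.02512684, -0.02704084]), 'opening': 0.08522311780508292}
```

View pics/side_a.png

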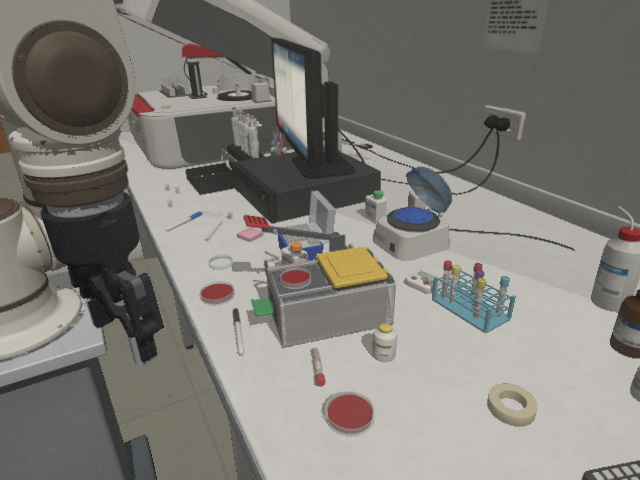

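View pics/top_a.png

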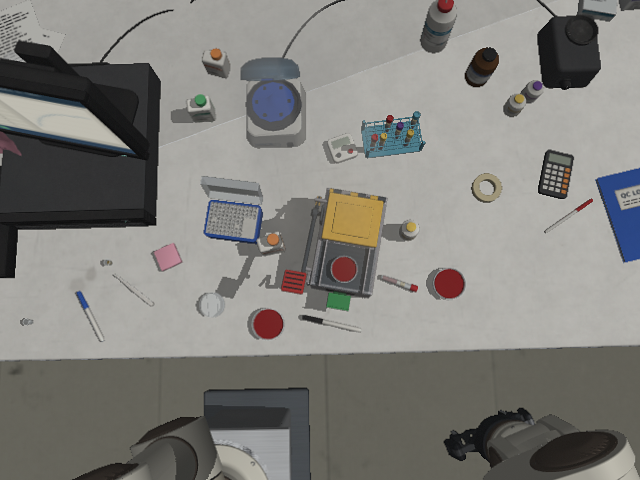

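The side view shows the bin with the yellow flap at (350,266), the green tab at (263,307) and the plate on the deck at (295,278). In the top view the flap is at (355,218), the paddle at (293,281), the tab at (339,301) and the marker at (330,323).

Plate look-alikes in the top view are the red dish on the deck (343,269), the red dish on the counter left-front (267,323), the red dish on the counter right (449,283) and the empty clean dish (210,305). By the description I expect the one on the deck. I'll check sizes and measure the bin next.

```bash
cat > m.py <<'E'
from h import *
import sys
tag=sys.argv[1]
T,S=load('top',tag),load('side',tag)
def blobs(c,lo,hi,amin=40):
    h=cv2.cvtColor(c['pixels'],cv2.COLOR_RGB2HSV); m=cv2.inRange(h,lo,hi)
    n,l,st,ce=cv2.connectedComponentsWithStats(m)
    return [(ce[i].round(1),st[i],l==i) for i in range(1,n) if st[i][4]>amin]
def pts(c,m):
    vs,us=np.nonzero(m); return np.array([dep(c,u,v) for u,v in zip(us,vs)])
for nm,lo,hi in (('yellow',(18,120,120),(32,255,255)),('green',(50,120,60),(80,255,255)),('red',(0,130,60),(6,255,255)),('red2',(172,130,60),(180,255,255))):
  for cn,c in(('T',T),('S',S)):
    for ce,st,m in blobs(c,lo,hi):
        P=pts(c,m); cnt=cv2.findContours(m.astype('uint8'),0,1)[0][0]
        r=cv2.minAreaRect(cnt)
        print(nm,cn,ce,st[4],np.median(P,0).round(3),'zrange',np.percentile(P[:,2],[5,95]).round(3), 'rect',np.round(r[0],1),np.round(r[1],1),round(r[2],1))
E
python3 m.py a
python3 - <<'E'
from h import *
c=load('top','a'); cv2.imwrite('pics/crop_t.png',cv2.resize(c['pixels'][170:345,230:430,::-1],None,fx=4,fy=4,interpolation=cv2.INTER_CUBIC)[:600*1,:800] if 0 else cv2.resize(c['pixels'][180:345,235:435,::-1],None,fx=3.6,fy=3.6,interpolation=cv2.INTER_CUBIC))
c=load('side','a'); cv2.imwrite('pics/crop_s.png',cv2.resize(c['pixels'][215:365,200:400,::-1],None,fx=4,fy=4,interpolation=cv2.INTER_CUBIC))
E
```

```text
yellow T [519.   98.2] 56 [ 0.89 -0.72  0.06] zrange [0.056 0.064] rect [519.   98.5] [7. 8.] 90.0
yellow T [352.7 218.8] 2607 [ 0.598 -0.315  0.117] zrange [0.113 0.122] rect [352.7 217.4] [55.1 50.3] 9.5
yellow T [410.8 226.5] 64 [ 0.59  -0.449  0.061] zrange [0.057 0.064] rect [411.  226.5] [7. 8.] 90.0
yellow S [351.3 266.8] 1902 [ 0.596 -0.328  0.117] zrange [0.112 0.12 ] rect [352.2 265.9] [37.  66.2] 79.7
yellow S [455.8 268.6] 46 [ 0.794 -0.398  0.092] zrange [0.083 0.094] rect [456.3 268.7] [8.5 6.3] 71.6
yellow S [385.3 327.4] 76 [ 0.589 -0.45   0.061] zrange [0.059 0.062] rect [385.5 327.5] [ 7. 11.] 90.0
green T [200.   99.9] 71 [0.898 0.027 0.087] zrange [0.082 0.091] rect [200.2 100.4] [10.7  8.9] 63.4
green T [338.  301.1] 307 [ 0.427 -0.279  0.058] zrange [0.054 0.061] rect [338.1 300.9] [21.5 14.5] 9.5
red T [343.7 268.8] 440 [ 0.493 -0.293  0.108] zrange [0.104 0.111] rect [343.8 268.8] [23.3 22.6] 45.0
red T [448.3 283.4] 475 [ 0.463 -0.537  0.01 ] zrange [0.006 0.013] rect [448.7 283.6] [28.1 27.5] 71.6
red T [293.6 281.6] 354 [ 0.46  -0.191  0.192] zrange [0.185 
[... 455 characters left out ...]
S [629.6 234. ] 169 [ 1.07  -0.544  0.161] zrange [0.151 0.164] rect [629.  233.5] [13. 20.] 90.0
red S [295.1 276.3] 258 [ 0.496 -0.289  0.107] zrange [0.106 0.108] rect [295. 276.] [12. 26.] 90.0
red S [216.5 291. ] 336 [ 0.384 -0.115  0.009] zrange [0.008 0.011] rect [216.5 291. ] [14. 29.] 90.0
red S [319.9 377.7] 47 [ 0.456 -0.46   0.015] zrange [0.012 0.016] rect [320. 378.] [8. 6.] 90.0
red S [349.2 411.4] 1029 [ 0.464 -0.537  0.01 ] zrange [0.008 0.012] rect [349.5 411.5] [31. 43.] 90.0
red2 T [446.    4.5] 84 [ 1.072 -0.541  0.163] zrange [0.157 0.166] rect [445.5   5. ] [10. 15.] 90.0
red2 T [458.4 286.3] 50 [ 0.456 -0.559  0.01 ] zrange [0.007 0.013] rect [459. 286.] [ 8. 14.] 0.0
```

View pics/crop_t.png

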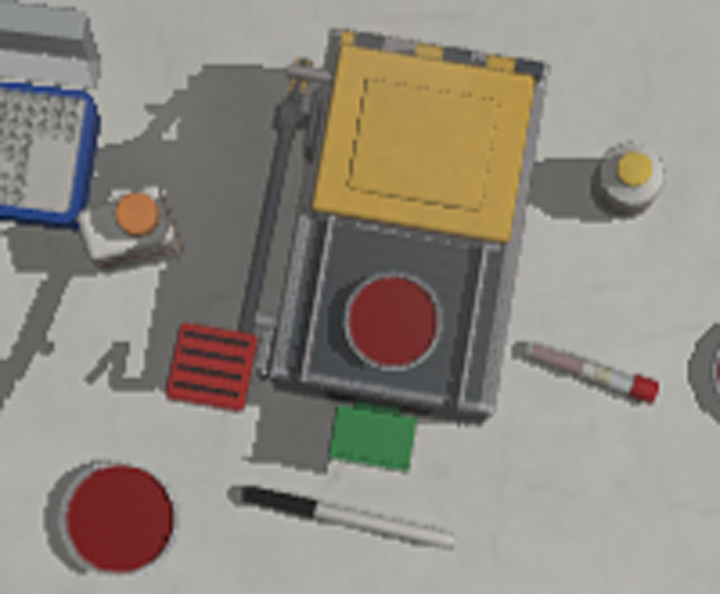

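View pics/crop_s.png

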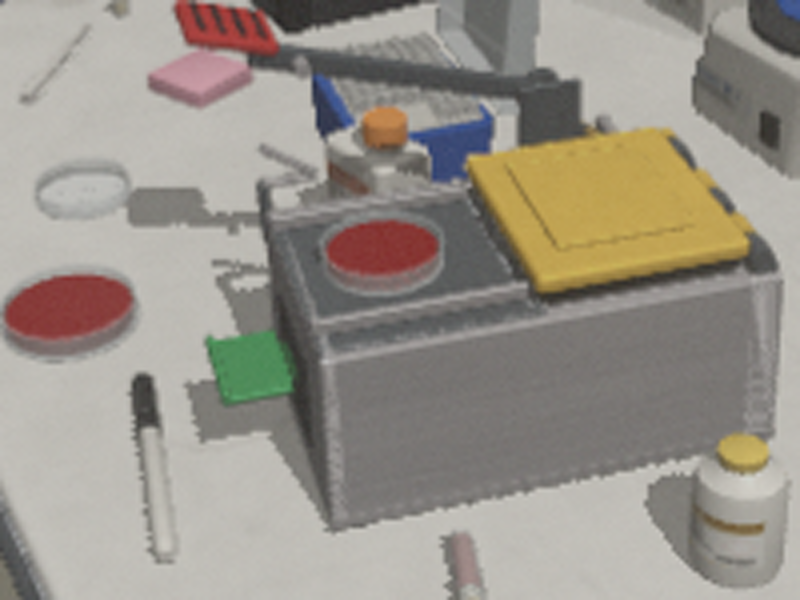

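The crops confirm the choice. The deck dish has about 23 px of agar and stands closer to the camera, while the two counter dishes have about 28 px, so the deck dish is the smallest. Now the bin frame by rays and two-view triangulation.

```bash
cat > b.py <<'E'
from h import *
T,S=load('top','a'),load('side','a')
def mask(c,lo,hi,box):
    h=cv2.cvtColor(c['pixels'],cv2.COLOR_RGB2HSV); m=cv2.inRange(h,lo,hi); k=np.zeros_like(m); x0,y0,x1,y1=box; k[y0:y1,x0:x1]=m[y0:y1,x0:x1]; return k
def cen(m): 
    M=cv2.moments(m,True); return M['m10']/M['m00'],M['m01']/M['m00']
Y=((18,100,90),(34,255,255));G=((45,80,40),(85,255,255));R=((0,110,50),(7,255,255))
out={}
for nm,(lo,hi),bt,bs in(('flap',Y,(310,180,395,255),(310,240,392,292)),('tab',G,(315,285,360,315),(245,290,280,320)),('paddle',R,(275,265,310,297),(235,210,275,232)),('plate',R,(325,250,362,290),(275,262,318,292))):
    mt,ms=mask(T,lo,hi,bt),mask(S,lo,hi,bs)
    if nm in('plate','paddle'):
        mt=cv2.morphologyEx(mt,cv2.MORPH_CLOSE,np.ones((5,5)));ms=cv2.morphologyEx(ms,cv2.MORPH_CLOSE,np.ones((5,5)))
    a,b=cen(mt),cen(ms); p,e=tri(T,a,S,b); out[nm]=p
    # edges in top: corners cast at height
    r=cv2.minAreaRect(max(cv2.findContours(mt,0,1)[0],key=cv2.contourArea)); C=np.array([onz(T,*q,p[2]) for q in cv2.boxPoints(r)])
    e1=C[1]-C[0];e2=C[2]-C[1]
    print(nm,a,b,p.round(4),'err',round(e,4),'sz',np.linalg.norm(e1).round(3),np.linalg.norm(e2).round(3),'ang',np.degrees(np.arctan2(e1[1],e1[0])).round(1),np.degrees(np.arctan2(e2[1],e2[0])).round(1),'cen',C.mean(0).round(4))
f,t=out['flap'],out['tab']; d=f-t; print('yaw flap-tab',np.degrees(np.arctan2(d[1],d[0])),np.linalg.norm(d[:2]))
E
python3 b.py
```

```text
flap (352.42407199100114, 218.76715410573678) (351.12442864398173, 266.79380396140175) [ 0.6017 -0.3153  0.1092] err 0.0018 sz 0.113 0.121 ang -10.9 -101.5 cen [ 0.604  -0.3153  0.1092]
tab (338.23850574712645, 300.4798850574713) (262.4172413793103, 306.2413793103448) [ 0.4287 -0.2798  0.0558] err 0.0008 sz 0.037 0.049 ang -11.7 -101.5 cen [ 0.4294 -0.2798  0.0558]
paddle (293.3521739130435, 281.3) (256.05555555555554, 221.51709401709402) [ 0.462  -0.1895  0.188 ] err 0.0012 sz 0.042 0.044 ang -10.8 -101.6 cen [ 0.4617 -0.1891  0.188 ]
plate (343.6644591611479, 268.78145695364236) (294.9401408450704, 276.65140845070425) [ 0.4931 -0.2925  0.1083] err 0.001 sz 0.049 0.049 ang -91.6 177.9 cen [ 0.4933 -0.292   0.1083]
yaw flap-tab -11.603979919017611 0.17660184448558838
```

Bin origin is about (0.566, -0.308) with yaw about -11.3°. The plate is at bin (-0.075, 0.001) and the paddle centre at world (0.461, -0.190, 0.19). First move goes above the paddle with the jaws shut and the tool yaw aligned with the bin.

>>> play_rows(
  commands=[
    {"tx":2,"ty":-1.2,"tz":0,"az":0.04},
    {"tx":5,"ty":-3,"tz":0,"az":0.1},
    {"tx":9,"ty":-5.2,"tz":0,"az":0.16},
    {"tx":13,"ty":-7.6,"tz":0,"az":0.22},
    {"tx":17,"ty":-10,"tz":0,"az":0.28},
    {"tx":21,"ty":-12.4,"tz":0,"az":0.34},
    {"tx":25,"ty":-14.7,"tz":0,"az":0.4},
    {"tx":29,"ty":-17.1,"tz":0,"az":0.46},
    {"tx":32.5,"ty":-19.1,"tz":0,"az":0.5},
    {"tx":35,"ty":-20.6,"tz":0,"az":0.54},
    {"tx":36.5,"ty":-21.5,"tz":0,"az":0.551},
    {"tx":36.5,"ty":-21.5,"tz":0,"az":0.551},
    {"tx":36.5,"ty":-21.5,"tz":0,"az":0.551},
    {"tx":36.5,"ty":-21.5,"tz":0,"az":0.551},
  ],
  grip=0,
  newtons=20,
)

```text
invalid input at $.commands[0]: expected keys tx, ty, tz, ax, ay, az
```

```bash
python3 - <<'E'
from h import *
o=bot.get_obs(); print({k:np.round(o[k],3) for k in('time','q','ee_pos','tcp_rot','wrist_force','opening')})
a=grab('top','b');s=grab('side','b')
im=np.hstack([cv2.resize(c['pixels'][y:y+150,x:x+130,::-1],None,fx=3,fy=3,interpolation=2) for c,x,y in((a,250,180),(s,200,170))]); cv2.imwrite('pics/b.png',im)
E
```

```text
{'time': np.float64(0.1), 'q': array([-69.729,   5.007,  10.038,  95.099,   0.   ,  90.   ]), 'ee_pos': array([ 0.19 , -0.516,  0.25 ]), 'tcp_rot': array([-179.932,   -0.   ,   20.27 ]), 'wrist_force': array([-0.305,  0.004, -0.409]), 'opening': np.float64(0.085)}
```

View pics/b.png

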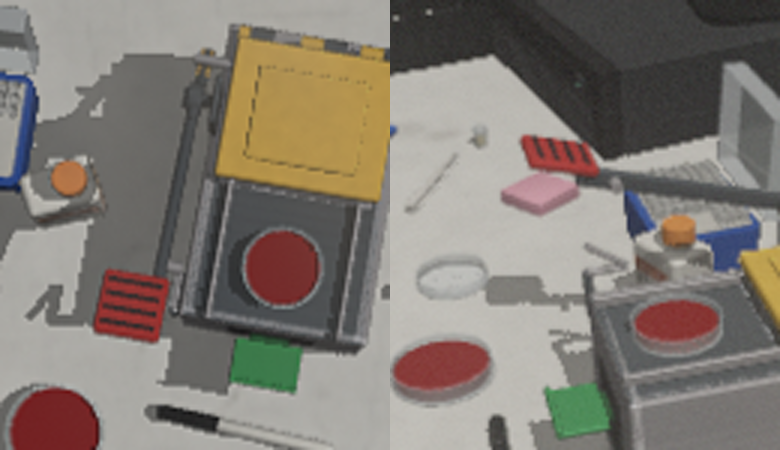

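The move was refused because all six keys are needed, so nothing has moved. I'll resend it in full.

>>> play_rows(
  commands=[
    {"tx":2,"ty":-1.2,"tz":0,"ax":0,"ay":0,"az":0.04},
    {"tx":5,"ty":-3,"tz":0,"ax":0,"ay":0,"az":0.1},
    {"tx":9,"ty":-5.2,"tz":0,"ax":0,"ay":0,"az":0.16},
    {"tx":13,"ty":-7.6,"tz":0,"ax":0,"ay":0,"az":0.22},
    {"tx":17,"ty":-10,"tz":0,"ax":0,"ay":0,"az":0.28},
    {"tx":21,"ty":-12.4,"tz":0,"ax":0,"ay":0,"az":0.34},
    {"tx":25,"ty":-14.7,"tz":0,"ax":0,"ay":0,"az":0.4},
    {"tx":29,"ty":-17.1,"tz":0,"ax":0,"ay":0,"az":0.46},
    {"tx":32.5,"ty":-19.1,"tz":0,"ax":0,"ay":0,"az":0.5},
    {"tx":35,"ty":-20.6,"tz":0,"ax":0,"ay":0,"az":0.54},
    {"tx":36.5,"ty":-21.5,"tz":0,"ax":0,"ay":0,"az":0.551},
    {"tx":36.5,"ty":-21.5,"tz":0,"ax":0,"ay":0,"az":0.551},
    {"tx":36.5,"ty":-21.5,"tz":0,"ax":0,"ay":0,"az":0.551},
    {"tx":36.5,"ty":-21.5,"tz":0,"ax":0,"ay":0,"az":0.551},
  ],
  grip=0,
  newtons=20,
)

```text
time: 1.6
ee_pos: [0.458, -0.1884, 0.2503]
tcp_rot: [180.0, 0.0, -11.3]
wrist_force: [0.1, -0.5, -0.6]
opening: 0.0001
```

```bash
cat > look.py <<'E'
from h import *
import sys
tag=sys.argv[1]
o=bot.get_obs(); print({k:np.round(o[k],3) for k in('time','q','ee_pos','tcp_rot','wrist_force','opening')})
a=grab('top',tag);s=grab('side',tag)
im=np.hstack([cv2.resize(c['pixels'][y:y+150,x:x+130,::-1],None,fx=3,fy=3,interpolation=2) for c,x,y in((a,265,180),(s,225,180))]); cv2.imwrite(f'pics/{tag}.png',im)
E
python3 look.py c
```

```text
{'time': np.float64(1.6), 'q': array([-2.2358e+01, -2.5150e+00,  2.4510e+00,  9.4973e+01, -1.1000e-02,
        1.6897e+02]), 'ee_pos': array([ 0.458, -0.188,  0.25 ]), 'tcp_rot': array([ 1.7999e+02,  9.0000e-03, -1.1328e+01]), 'wrist_force': array([ 0.078, -0.457, -0.623]), 'opening': np.float64(0.0)}
```

View pics/c.png

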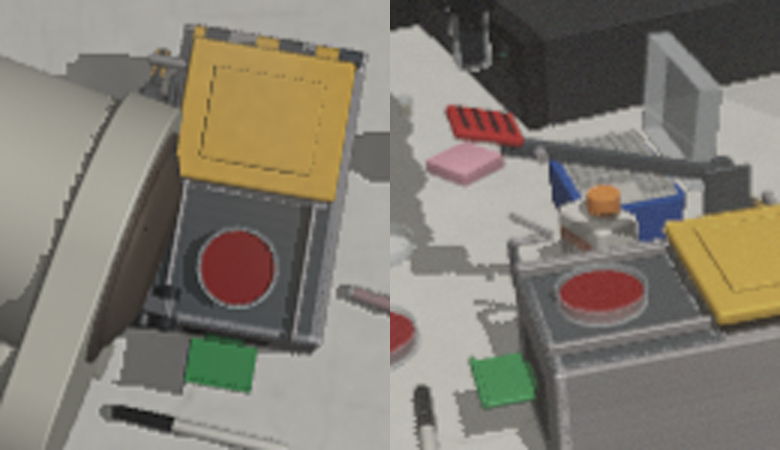

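The arm covers the paddle in the top view. The side crop shows the paddle at (485,125) but not the fingers, so I'll view the full side image.

View pics/side_c.png

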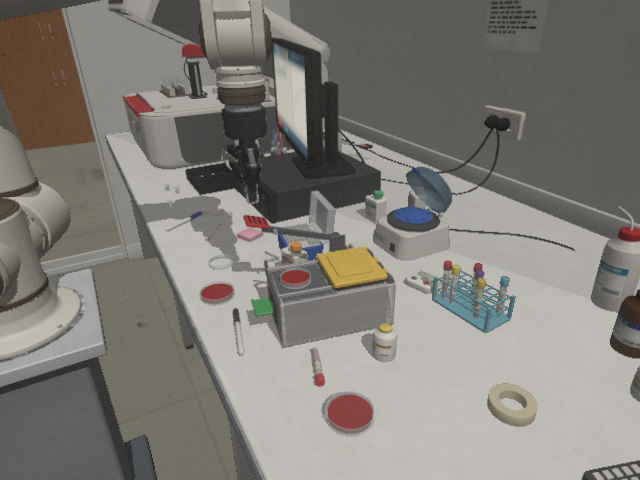

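```bash
python3 - <<'E'
from h import *
print(proj(load('side','c'),[[.458,-.188,.25],[.458,-.188,.231],[.458,-.188,.193]]))
E
```

```text
[[250.6660654  191.84771417]
 [251.56569622 201.21544686]
 [253.30661889 219.39086999]]
```

The fingertips project and appear at about (252,202), right above the paddle at (256,221). Next I descend and press slowly.

>>> play_rows(
  commands=[
    {"tx":0,"ty":0,"tz":1,"ax":0,"ay":0,"az":0},
    {"tx":0,"ty":0,"tz":2,"ax":0,"ay":0,"az":0},
    {"tx":0,"ty":0,"tz":2.8,"ax":0,"ay":0,"az":0},
    {"tx":0,"ty":0,"tz":3.2,"ax":0,"ay":0,"az":0},
    {"tx":0,"ty":0,"tz":3.5,"ax":0,"ay":0,"az":0},
    {"tx":0,"ty":0,"tz":3.8,"ax":0,"ay":0,"az":0},
    {"tx":0,"ty":0,"tz":4.1,"ax":0,"ay":0,"az":0},
    {"tx":0,"ty":0,"tz":4.4,"ax":0,"ay":0,"az":0},
    {"tx":0,"ty":0,"tz":4.8,"ax":0,"ay":0,"az":0},
    {"tx":0,"ty":0,"tz":5.2,"ax":0,"ay":0,"az":0},
  ],
)

```text
time: 2.7
ee_pos: [0.4588, -0.188, 0.2011]
tcp_rot: [179.9, -0.2, -11.3]
wrist_force: [-6.8, 1.7, 19.6]
opening: -0.0002
```

```bash
python3 look.py d
```

```text
{'time': np.float64(2.7), 'q': array([-2.22720e+01, -3.39200e+00, -3.84300e+00,  8.93220e+01,
       -1.70000e-02,  1.69023e+02]), 'ee_pos': array([ 0.459, -0.188,  0.201]), 'tcp_rot': array([179.94 ,  -0.221, -11.295]), 'wrist_force': array([-6.75 ,  1.681, 19.621]), 'opening': np.float64(-0.0)}
```

View pics/d.png

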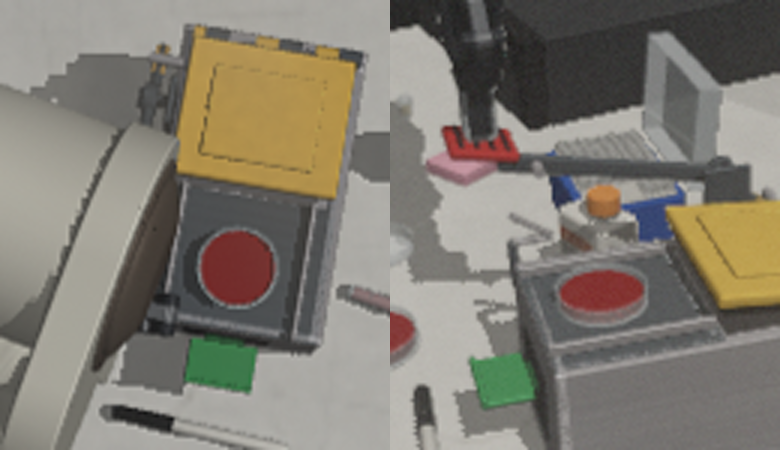

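The fingers are on the paddle, the flap has started to lift, and the force is about 20 N. Continuing more slowly.

>>> play_rows(
  commands=[
    {"tx":0,"ty":0,"tz":0.3,"ax":0,"ay":0,"az":0},
    {"tx":0,"ty":0,"tz":0.6,"ax":0,"ay":0,"az":0},
    {"tx":0,"ty":0,"tz":0.9,"ax":0,"ay":0,"az":0},
    {"tx":-0.1,"ty":0,"tz":1.2,"ax":0,"ay":0,"az":0},
    {"tx":-0.1,"ty":0,"tz":1.5,"ax":0,"ay":0,"az":0},
    {"tx":-0.1,"ty":0,"tz":1.9,"ax":0,"ay":0,"az":0},
    {"tx":-0.2,"ty":0,"tz":2.3,"ax":0,"ay":0,"az":0},
    {"tx":-0.2,"ty":0,"tz":2.7,"ax":0,"ay":0,"az":0},
    {"tx":-0.2,"ty":0,"tz":3.1,"ax":0,"ay":0,"az":0},
    {"tx":-0.3,"ty":0,"tz":3.5,"ax":0,"ay":0,"az":0},
    {"tx":-0.3,"ty":0,"tz":3.9,"ax":0,"ay":0,"az":0},
    {"tx":-0.3,"ty":0,"tz":4.3,"ax":0,"ay":0,"az":0},
    {"tx":-0.3,"ty":0,"tz":4.7,"ax":0,"ay":0,"az":0},
    {"tx":-0.3,"ty":0,"tz":5.1,"ax":0,"ay":0,"az":0},
    {"tx":-0.3,"ty":0,"tz":5.5,"ax":0,"ay":0,"az":0},
    {"tx":-0.3,"ty":0,"tz":5.9,"ax":0,"ay":0,"az":0},
    {"tx":-0.3,"ty":0,"tz":6.3,"ax":0,"ay":0,"az":0},
    {"tx":-0.3,"ty":0,"tz":6.7,"ax":0,"ay":0,"az":0},
    {"tx":-0.3,"ty":0,"tz":7.0,"ax":0,"ay":0,"az":0},
  ],
)

```text
time: 4.7
ee_pos: [0.4576, -0.1879, 0.1309]
tcp_rot: [179.9, -0.4, -11.3]
wrist_force: [3.2, -0.5, 13.0]
opening: -0.0001
```

```bash
python3 look.py e
```

```text
{'time': np.float64(4.7), 'q': array([-2.23350e+01, -3.66100e+00, -1.18340e+01,  8.14340e+01,
        1.50000e-02,  1.68957e+02]), 'ee_pos': array([ 0.458, -0.188,  0.131]), 'tcp_rot': array([179.939,  -0.388, -11.291]), 'wrist_force': array([ 3.203, -0.514, 12.984]), 'opening': np.float64(-0.0)}
```

View pics/e.png

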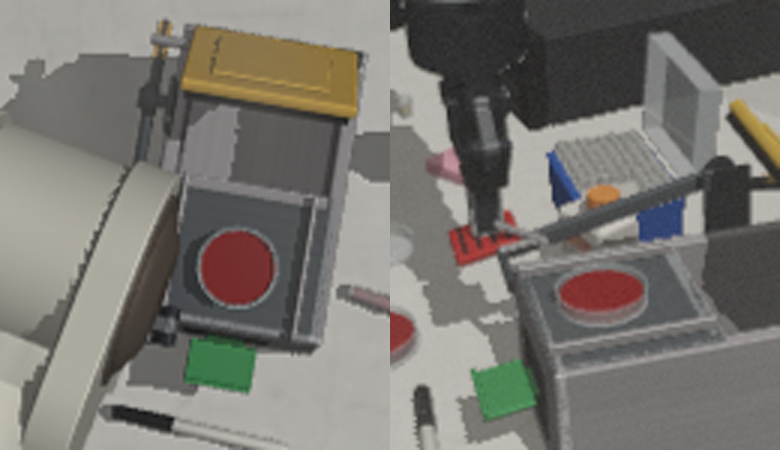

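The flap is almost open and the tip is at about 0.112, with 13 N. Last centimetre, at 2 mm per row.

>>> play_rows(
  commands=[
    {"tx":0,"ty":0,"tz":0.2,"ax":0,"ay":0,"az":0},
    {"tx":0,"ty":0,"tz":0.4,"ax":0,"ay":0,"az":0},
    {"tx":0,"ty":0,"tz":0.6,"ax":0,"ay":0,"az":0},
    {"tx":0,"ty":0,"tz":0.8,"ax":0,"ay":0,"az":0},
    {"tx":0,"ty":0,"tz":0.9,"ax":0,"ay":0,"az":0},
  ],
)

```text
time: 5.3
ee_pos: [0.4584, -0.1881, 0.123]
tcp_rot: [179.9, -0.5, -11.3]
wrist_force: [3.3, 0.4, 21.4]
opening: 0.0001
```

```bash
python3 look.py f
```

```text
{'time': np.float64(5.3), 'q': array([-2.23260e+01, -3.58500e+00, -1.26340e+01,  8.04370e+01,
        3.00000e-02,  1.68955e+02]), 'ee_pos': array([ 0.458, -0.188,  0.123]), 'tcp_rot': array([179.931,  -0.51 , -11.281]), 'wrist_force': array([ 3.263,  0.418, 21.428]), 'opening': np.float64(0.0)}
```

View pics/f.png

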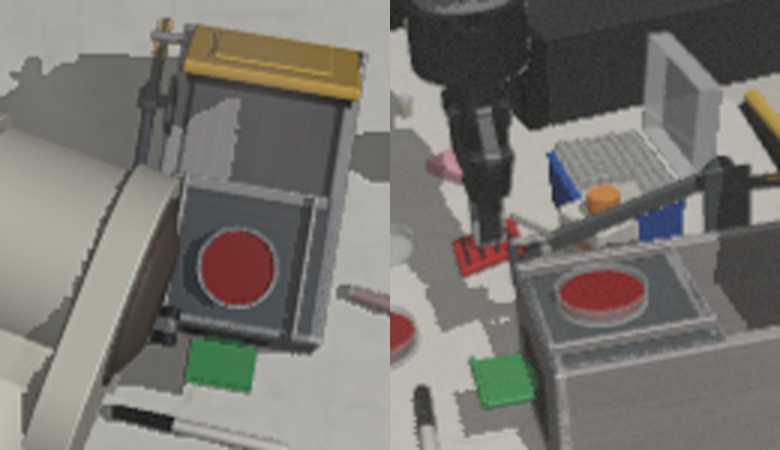

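>>> play_rows(
  commands=[
    {"tx":0,"ty":0,"tz":0.2,"ax":0,"ay":0,"az":0},
    {"tx":0,"ty":0,"tz":0.4,"ax":0,"ay":0,"az":0},
    {"tx":0,"ty":0,"tz":0.5,"ax":0,"ay":0,"az":0},
  ],
)

```text
time: 5.7
ee_pos: [0.4589, -0.1882, 0.1197]
tcp_rot: [179.9, -0.6, -11.3]
wrist_force: [-0.5, 2.2, 36.0]
opening: -0.0
```

The force has climbed to 36 N with no further travel, so this is the hard stop. Backing up gently to let the catch take the lever.

>>> play_rows(
  commands=[
    {"tx":0,"ty":0,"tz":-0.4,"ax":0,"ay":0,"az":0},
    {"tx":0,"ty":0,"tz":-0.8,"ax":0,"ay":0,"az":0},
    {"tx":0,"ty":0,"tz":-1.2,"ax":0,"ay":0,"az":0},
    {"tx":0,"ty":0,"tz":-1.7,"ax":0,"ay":0,"az":0},
    {"tx":0,"ty":0,"tz":-2.4,"ax":0,"ay":0,"az":0},
    {"tx":0,"ty":0,"tz":-3,"ax":0,"ay":0,"az":0},
    {"tx":0,"ty":0,"tz":-3,"ax":0,"ay":0,"az":0},
  ],
)

```text
time: 6.4
ee_pos: [0.4559, -0.1874, 0.1452]
tcp_rot: [180.0, -0.1, -11.3]
wrist_force: [-0.2, 0.0, 0.5]
opening: -0.0
```

```bash
python3 look.py g
```

```text
{'time': np.float64(6.4), 'q': array([-2.2344e+01, -3.7010e+00, -1.0293e+01,  8.3340e+01,  1.0000e-03,
        1.6896e+02]), 'ee_pos': array([ 0.456, -0.187,  0.145]), 'tcp_rot': array([ 1.79988e+02, -6.70000e-02, -1.13040e+01]), 'wrist_force': array([-0.201,  0.023,  0.538]), 'opening': np.float64(-0.0)}
```

View pics/g.png

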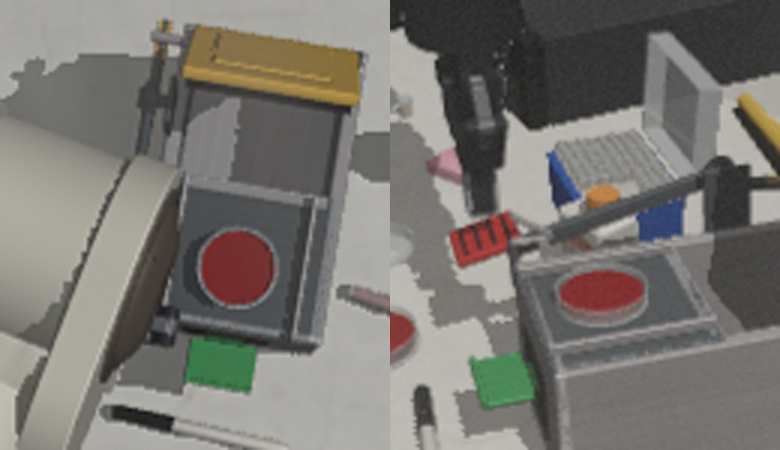

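The lever stays down with no contact force, so the catch is holding the flap open. Now I lift, move across behind the plate and open the jaws to 2 cm to cradle it.

>>> play_rows(
  commands=[
    {"tx":0,"ty":0,"tz":-1.5,"ax":0,"ay":0,"az":0},
    {"tx":0,"ty":0,"tz":-3.5,"ax":0,"ay":0,"az":0},
    {"tx":0,"ty":1,"tz":-4.5,"ax":0,"ay":0,"az":0},
    {"tx":0,"ty":3,"tz":-4.5,"ax":0,"ay":0,"az":0},
    {"tx":0,"ty":5.5,"tz":-4.5,"ax":0,"ay":0,"az":0},
    {"tx":0,"ty":8,"tz":-4.5,"ax":0,"ay":0,"az":0},
    {"tx":0,"ty":9.2,"tz":-4,"ax":0,"ay":0,"az":0},
    {"tx":0,"ty":9.6,"tz":-3.5,"ax":0,"ay":0,"az":0},
    {"tx":0,"ty":9.6,"tz":-3.5,"ax":0,"ay":0,"az":0},
  ],
  grip=2,
)

```text
time: 7.4
ee_pos: [0.4362, -0.2814, 0.1782]
tcp_rot: [-180.0, 0.1, -11.3]
wrist_force: [-0.6, 0.1, -0.3]
opening: 0.02
```

```bash
python3 look.py i; python3 - <<'E'
from h import *
T,S=load('top','i'),load('side','g')
# deck heights: points on deck near plate right/front
for c,u,v in((S,270,272),(S,296,295),(S,322,270)): print(dep(c,u,v).round(4))
b=lambda p:(np.array([[.9806,-.1961],[.1961,.9806]])@(p[:2]-np.array([.566,-.3077]))).round(4)
for c,u,v in((S,270,272),(S,296,295),(S,322,270)): print(b(dep(c,u,v)))
print(b(np.array([.4932,-.2923])), b(bot.get_obs()['ee_pos']))
E
```

```text
{'time': np.float64(7.4), 'q': array([-3.28240e+01, -2.30000e-02, -3.07600e+00,  8.70460e+01,
        9.00000e-03,  1.58521e+02]), 'ee_pos': array([ 0.436, -0.281,  0.178]), 'tcp_rot': array([-1.79956e+02,  8.90000e-02, -1.13450e+01]), 'wrist_force': array([-0.553,  0.128, -0.307]), 'opening': np.float64(0.02)}
[ 0.4647 -0.239   0.0989]
[ 0.4738 -0.3382  0.1008]
[ 0.5562 -0.2829  0.0989]
[-0.1128  0.0475]
[-0.0845 -0.048 ]
[-0.0145  0.0224]
[-0.0744  0.0008] [-0.1321  0.0011]
```

View pics/i.png

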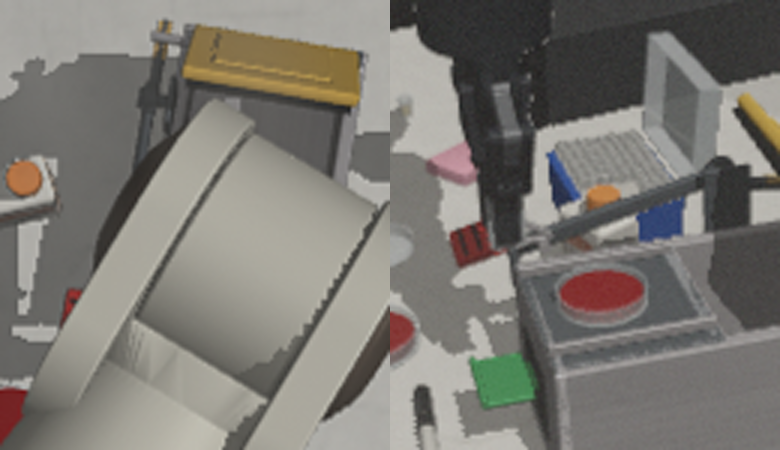

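```bash
python3 - <<'E'
from h import *
s=load('side','i'); cv2.imwrite('pics/i2.png',cv2.resize(s['pixels'][0:300,170:430,::-1],None,fx=2,fy=2))
b=lambda x,y,z:[.566+.9806*x+.1961*y,-.3077-.1961*x+.9806*y,z]
# where the hand's column would need to be: body front lower edge after push, flap edge
print(proj(s,[b(.04,-.06,.195),b(.04,.06,.195),b(-.132,.001,.159),b(-.132,.001,.232)]))
E
```

```text
[[364.98100241 240.66877921]
 [342.17260072 213.82496265]
 [262.19673299 257.95845079]
 [258.90328435 221.05080682]]
```

View pics/i2.png

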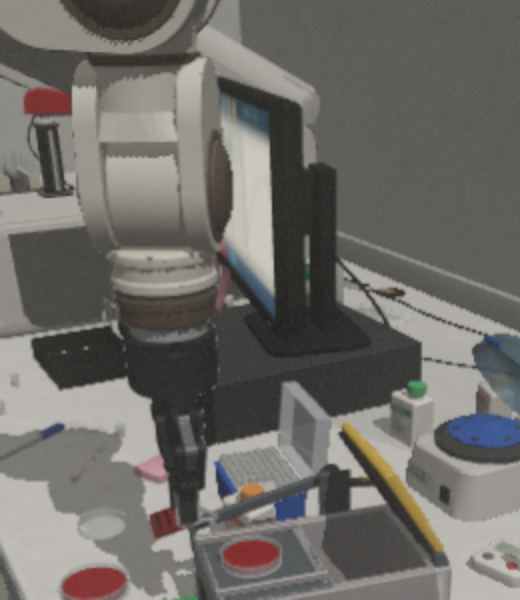

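The hand column is slim enough. At the end of the push its body stays about 40 mm from the flap edge. Lowering in front of the deck.

>>> play_rows(
  commands=[
    {"tx":0,"ty":0,"tz":1.5,"ax":0,"ay":0,"az":0},
    {"tx":0,"ty":0,"tz":3,"ax":0,"ay":0,"az":0},
    {"tx":0,"ty":0,"tz":4.2,"ax":0,"ay":0,"az":0},
    {"tx":0,"ty":0,"tz":5,"ax":0,"ay":0,"az":0},
    {"tx":0,"ty":0,"tz":5.4,"ax":0,"ay":0,"az":0},
    {"tx":0,"ty":0,"tz":5.4,"ax":0,"ay":0,"az":0},
  ],
)

```text
time: 8.1
ee_pos: [0.4365, -0.2812, 0.1246]
tcp_rot: [-180.0, 0.1, -11.3]
wrist_force: [-0.3, -1.0, -0.6]
opening: 0.0203
```

```bash
python3 look.py j
```

```text
{'time': np.float64(8.1), 'q': array([-32.788,   0.203,  -8.759,  81.091,   0.   , 158.511]), 'ee_pos': array([ 0.436, -0.281,  0.125]), 'tcp_rot': array([-1.7998e+02,  5.0000e-02, -1.1299e+01]), 'wrist_force': array([-0.298, -1.014, -0.579]), 'opening': np.float64(0.02)}
```

View pics/j.png

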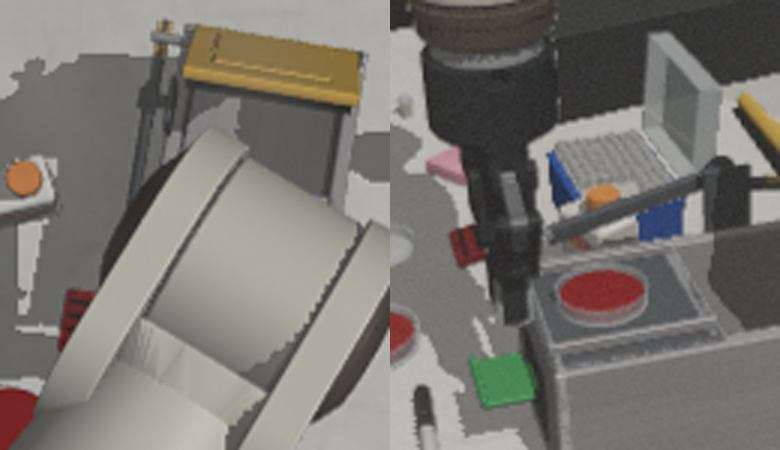

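```bash
python3 - <<'E'
from h import *
s=load('side','j'); 
b=lambda x,y,z:[.566+.9806*x+.1961*y,-.3077-.1961*x+.9806*y,z]
for z in(.095,.1,.105,.11): print(z,proj(s,[b(-.132,-.0,z),b(-.121,-.022,z),b(-.143,-.022,z)]).round(1).tolist())
print(proj(s,[b(-.12,0,.1),b(-.12,-.045,.1),b(-.12,-.068,.1)]))
cv2.imwrite('pics/j2.png',cv2.resize(s['pixels'][240:310,240:330,::-1],None,fx=8,fy=8,interpolation=2))
E
```

```text
0.095 [[265.0, 288.2], [273.2, 293.5], [261.2, 295.7]]
0.1 [[264.8, 286.0], [273.0, 291.2], [261.0, 293.4]]
0.105 [[264.6, 283.7], [272.8, 288.9], [260.8, 291.1]]
0.11 [[264.3, 281.4], [272.6, 286.6], [260.5, 288.7]]
[[271.13845429 284.82648456]
 [276.13456976 298.04028225]
 [278.87488593 305.29204308]]
```

View pics/j2.png

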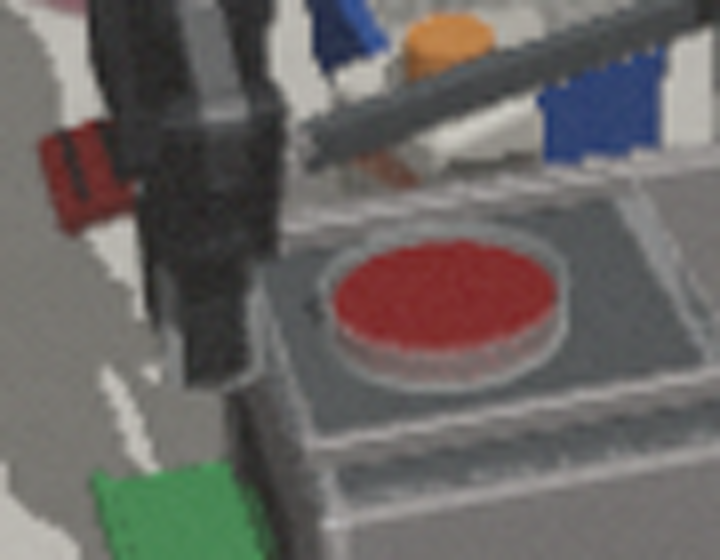

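The tip is at about z 0.106, in front of the deck edge, which agrees with the kinematics. I lower by 1.5 mm and push along bin x.

>>> play_rows(
  commands=[
    {"tx":0.3,"ty":0,"tz":0.15,"ax":0,"ay":0,"az":0},
    {"tx":0.8,"ty":0,"tz":0.15,"ax":0,"ay":0,"az":0},
    {"tx":1.3,"ty":0,"tz":0.15,"ax":0,"ay":0,"az":0},
    {"tx":1.6,"ty":0,"tz":0.15,"ax":0,"ay":0,"az":0},
    {"tx":1.8,"ty":0,"tz":0.15,"ax":0,"ay":0,"az":0},
    {"tx":2,"ty":0,"tz":0.15,"ax":0,"ay":0,"az":0},
    {"tx":2.2,"ty":0,"tz":0.15,"ax":0,"ay":0,"az":0},
    {"tx":2.5,"ty":0,"tz":0.15,"ax":0,"ay":0,"az":0},
    {"tx":2.8,"ty":0,"tz":0.15,"ax":0,"ay":0,"az":0},
    {"tx":3.1,"ty":0,"tz":0.15,"ax":0,"ay":0,"az":0},
    {"tx":3.5,"ty":0,"tz":0.15,"ax":0,"ay":0,"az":0},
  ],
)

```text
time: 9.3
ee_pos: [0.4713, -0.2883, 0.1238]
tcp_rot: [180.0, -0.0, -11.3]
wrist_force: [-1.0, -0.7, -0.3]
opening: 0.0199
```

```bash
python3 look.py k
```

```text
{'time': np.float64(9.3), 'q': array([-3.1455e+01,  4.6790e+00, -4.2180e+00,  8.1099e+01, -1.0000e-03,
        1.5985e+02]), 'ee_pos': array([ 0.471, -0.288,  0.124]), 'tcp_rot': array([ 1.79997e+02, -4.00000e-03, -1.13050e+01]), 'wrist_force': array([-0.991, -0.746, -0.28 ]), 'opening': np.float64(0.02)}
```

View pics/k.png

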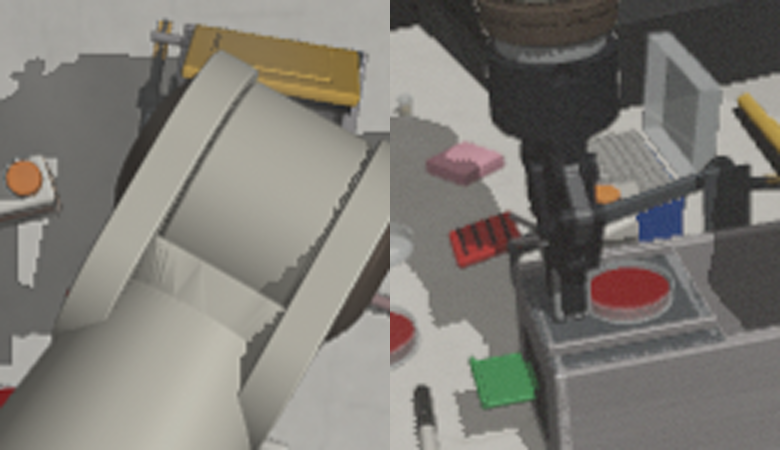

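The plate is flat and sliding with the fingers, centred between the rails at (628,290). Pushing on to the edge.

>>> play_rows(
  commands=[
    {"tx":0.4,"ty":0,"tz":0,"ax":0,"ay":0,"az":0},
    {"tx":0.8,"ty":0,"tz":0,"ax":0,"ay":0,"az":0},
    {"tx":1.2,"ty":0,"tz":0,"ax":0,"ay":0,"az":0},
    {"tx":1.6,"ty":0,"tz":0,"ax":0,"ay":0,"az":0},
    {"tx":2,"ty":0,"tz":0,"ax":0,"ay":0,"az":0},
    {"tx":2.4,"ty":0,"tz":0,"ax":0,"ay":0,"az":0},
    {"tx":2.8,"ty":0,"tz":0,"ax":0,"ay":0,"az":0},
    {"tx":3.2,"ty":0,"tz":0,"ax":0,"ay":0,"az":0},
    {"tx":3.6,"ty":0,"tz":0,"ax":0,"ay":0,"az":0},
    {"tx":4,"ty":0,"tz":0,"ax":0,"ay":0,"az":0},
    {"tx":4.4,"ty":0,"tz":0,"ax":0,"ay":0,"az":0},
    {"tx":4.8,"ty":0,"tz":0,"ax":0,"ay":0,"az":0},
    {"tx":5.2,"ty":0,"tz":0,"ax":0,"ay":0,"az":0},
  ],
)

```text
time: 10.7
ee_pos: [0.5223, -0.2985, 0.1238]
tcp_rot: [-180.0, 0.0, -11.3]
wrist_force: [1.0, -0.9, -0.0]
opening: 0.0201
```

```bash
python3 look.py l
```

```text
{'time': np.float64(10.7), 'q': array([-29.742,  11.384,   3.241,  81.857,   0.   , 161.557]), 'ee_pos': array([ 0.522, -0.298,  0.124]), 'tcp_rot': array([-1.80e+02,  1.00e-03, -1.13e+01]), 'wrist_force': array([ 1.031, -0.879, -0.024]), 'opening': np.float64(0.02)}
```

View pics/l.png

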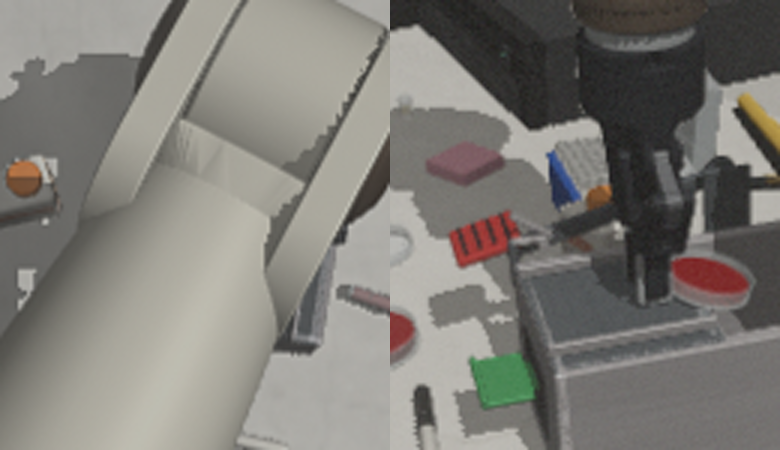

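The plate is over the edge and beginning to tip, at (710,280). A little further, then pause for the drop.

>>> play_rows(
  commands=[
    {"tx":0.3,"ty":0,"tz":0,"ax":0,"ay":0,"az":0},
    {"tx":0.6,"ty":0,"tz":0,"ax":0,"ay":0,"az":0},
    {"tx":0.6,"ty":0,"tz":0,"ax":0,"ay":0,"az":0},
    {"tx":0.6,"ty":0,"tz":0,"ax":0,"ay":0,"az":0},
  ],
)

```text
time: 11.2
ee_pos: [0.5279, -0.2995, 0.1237]
tcp_rot: [-180.0, 0.0, -11.3]
wrist_force: [-0.4, 0.5, -0.6]
opening: 0.02
```

```bash
python3 look.py m
```

```text
{'time': np.float64(11.2), 'q': array([-29.571,  12.129,   4.103,  81.985,   0.   , 161.725]), 'ee_pos': array([ 0.528, -0.3  ,  0.124]), 'tcp_rot': array([-1.79996e+02,  1.10000e-02, -1.12960e+01]), 'wrist_force': array([-0.439,  0.496, -0.556]), 'opening': np.float64(0.02)}
```

View pics/m.png

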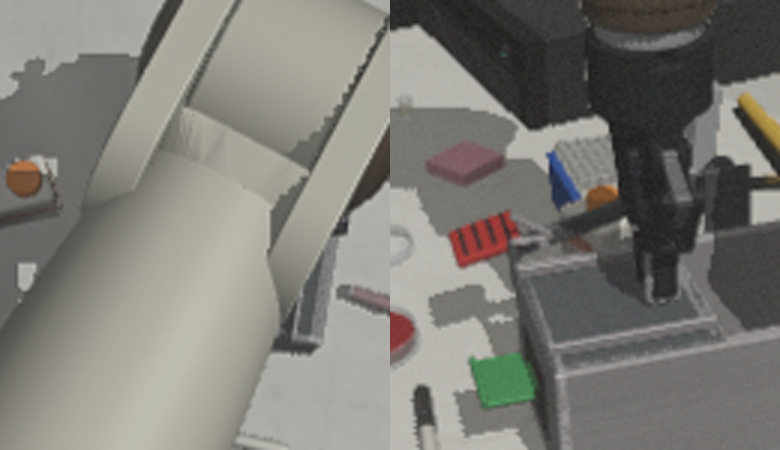

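The plate is gone from the deck. I back off to above the tab with the jaws shut.

>>> play_rows(
  commands=[
    {"tx":-1,"ty":0,"tz":-0.3,"ax":0,"ay":0,"az":0},
    {"tx":-3,"ty":0,"tz":-1,"ax":0,"ay":0,"az":0},
    {"tx":-5.5,"ty":0.2,"tz":-1.5,"ax":0,"ay":0,"az":0},
    {"tx":-8,"ty":0.4,"tz":-1.5,"ax":0,"ay":0,"az":0},
    {"tx":-10,"ty":0.5,"tz":-1.5,"ax":0,"ay":0,"az":0},
    {"tx":-10.7,"ty":0.5,"tz":-1.5,"ax":0,"ay":0,"az":0},
    {"tx":-10.7,"ty":0.5,"tz":-1.5,"ax":0,"ay":0,"az":0},
  ],
  grip=0,
)

```text
time: 12.0
ee_pos: [0.4213, -0.2835, 0.1394]
tcp_rot: [180.0, -0.1, -11.3]
wrist_force: [0.3, -0.1, 0.7]
opening: -0.0001
```

```bash
python3 look.py n
```

```text
{'time': np.float64(12.0), 'q': array([-3.39350e+01, -1.60500e+00, -8.92300e+00,  8.26280e+01,
        3.00000e-03,  1.57407e+02]), 'ee_pos': array([ 0.421, -0.283,  0.139]), 'tcp_rot': array([ 1.79982e+02, -5.10000e-02, -1.13420e+01]), 'wrist_force': array([ 0.266, -0.076,  0.658]), 'opening': np.float64(-0.0)}
```

View pics/n.png

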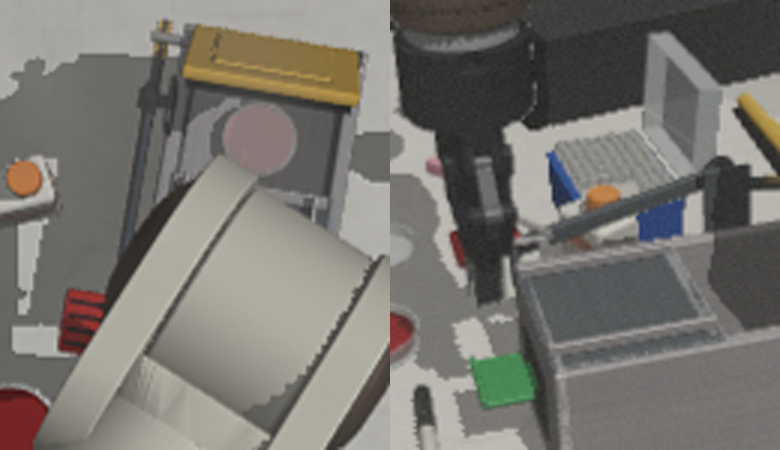

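The plate lies in the pit at top crop (260,138), the flap is still held, and nothing else has moved. Before pressing the tab I check that the rising paddle will clear the wrist.

```bash
python3 - <<'E'
from h import *
M=np.array([[.9806,-.1961],[.1961,.9806]])
tip=.1394-.019
for n in('top','side'):
    c=load(n,'n'); K,R,t,d=KR(c); vs,us=np.mgrid[0:480:2,0:640:2]; us=us.ravel();vs=vs.ravel()
    p=cv2.undistortPoints(np.c_[us,vs].astype(float)[:,None],K,d)[:,0]; z=c['depth'][vs,us]
    P=(np.c_[p,np.ones(len(p))]*z[:,None]-t)@R; P=P[z>0]
    B=(P[:,:2]-[.566,-.3077])@M.T
    for lo in np.arange(.06,.4,.02):
        h=P[:,2]-tip; k=(h>lo)&(h<lo+.02)&(np.hypot(B[:,0]+.146,B[:,1]+.004)<.12)
        if k.sum()>3: print(n,'h',round(lo,2),k.sum(),'x',B[k,0].min().round(3),B[k,0].max().round(3),'y',B[k,1].min().round(3),B[k,1].max().round(3))
E
```

```text
side h 0.06 42 x -0.162 -0.13 y -0.061 0.001
side h 0.08 78 x -0.164 -0.126 y -0.068 0.011
side h 0.1 67 x -0.164 -0.127 y -0.055 0.006
side h 0.12 89 x -0.182 -0.112 y -0.044 -0.002
side h 0.14 135 x -0.182 -0.109 y -0.046 -0.008
side h 0.16 150 x -0.182 -0.109 y -0.044 0.008
side h 0.18 105 x -0.186 -0.112 y -0.046 -0.009
side h 0.2 163 x -0.185 -0.106 y -0.05 -0.001
side h 0.22 158 x -0.187 -0.107 y -0.049 -0.006
side h 0.24 194 x -0.201 -0.099 y -0.06 -0.006
side h 0.26 235 x -0.205 -0.094 y -0.067 -0.023
side h 0.28 274 x -0.205 -0.091 y -0.068 -0.009
side h 0.3 297 x -0.204 -0.089 y -0.066 0.011
side h 0.32 278 x -0.204 -0.088 y -0.064 0.015
side h 0.34 290 x -0.201 -0.091 y -0.062 0.007
side h 0.36 241 x -0.197 -0.095 y -0.058 0.002
side h 0.38 410 x -0.265 -0.089 y -0.069 0.026
```

Below 0.24 m above the tip, the hand stays within about 65 mm of its axis, so the paddle (y ≥ 75 mm) has room, and the wide wrist is above it. I move 5 mm further away and press the tab.

>>> play_rows(
  commands=[
    {"tx":0,"ty":0.5,"tz":1.5,"ax":0,"ay":0,"az":0},
    {"tx":0,"ty":0.5,"tz":3,"ax":0,"ay":0,"az":0},
    {"tx":0,"ty":0.5,"tz":4.5,"ax":0,"ay":0,"az":0},
    {"tx":0,"ty":0.5,"tz":5.3,"ax":0,"ay":0,"az":0},
    {"tx":0,"ty":0.5,"tz":5.8,"ax":0,"ay":0,"az":0},
    {"tx":0,"ty":0.5,"tz":6.2,"ax":0,"ay":0,"az":0},
    {"tx":0,"ty":0.5,"tz":6.5,"ax":0,"ay":0,"az":0},
    {"tx":0,"ty":0.5,"tz":6.8,"ax":0,"ay":0,"az":0},
    {"tx":0,"ty":0.5,"tz":7,"ax":0,"ay":0,"az":0},
  ],
)

```text
time: 13.0
ee_pos: [0.4212, -0.2885, 0.069]
tcp_rot: [180.0, -0.0, -11.3]
wrist_force: [-0.6, 0.6, 1.1]
opening: -0.0001
```

```bash
python3 look.py p
```

```text
{'time': np.float64(13.0), 'q': array([-3.44080e+01,  5.00000e-03, -1.51480e+01,  7.48070e+01,
        6.00000e-03,  1.56889e+02]), 'ee_pos': array([ 0.421, -0.288,  0.069]), 'tcp_rot': array([ 1.7999e+02, -3.9000e-02, -1.1297e+01]), 'wrist_force': array([-0.608,  0.574,  1.089]), 'opening': np.float64(-0.0)}
```

View pics/p.png

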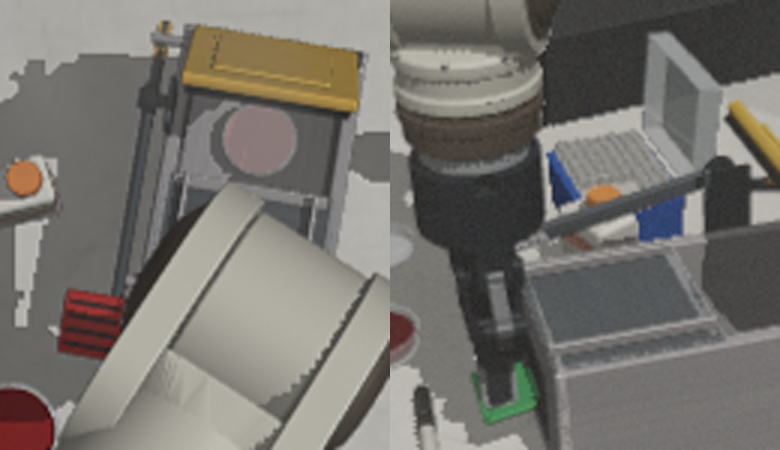

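>>> play_rows(
  commands=[
    {"tx":0,"ty":0,"tz":0.2,"ax":0,"ay":0,"az":0},
    {"tx":0,"ty":0,"tz":0.4,"ax":0,"ay":0,"az":0},
    {"tx":0,"ty":0,"tz":0.4,"ax":0,"ay":0,"az":0},
    {"tx":0,"ty":0,"tz":0.4,"ax":0,"ay":0,"az":0},
    {"tx":0,"ty":0,"tz":0.4,"ax":0,"ay":0,"az":0},
  ],
)

```text
time: 13.6
ee_pos: [0.4212, -0.2885, 0.065]
tcp_rot: [180.0, -0.0, -11.3]
wrist_force: [0.5, -0.1, 3.3]
opening: 0.0001
```

```bash
python3 look.py q
```

```text
{'time': np.float64(13.6), 'q': array([-3.44120e+01,  1.27000e-01, -1.54750e+01,  7.43630e+01,
        1.00000e-03,  1.56888e+02]), 'ee_pos': array([ 0.421, -0.289,  0.065]), 'tcp_rot': array([ 1.79987e+02, -3.20000e-02, -1.13000e+01]), 'wrist_force': array([ 0.5  , -0.088,  3.346]), 'opening': np.float64(0.0)}
```

View pics/q.png

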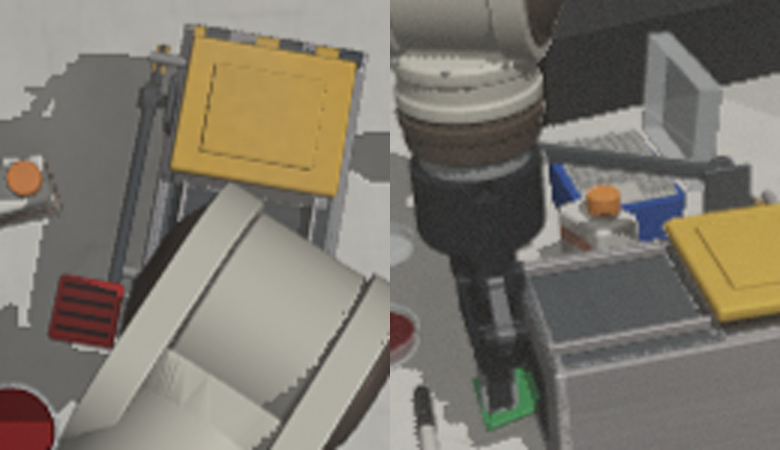

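The flap has fallen shut and the paddle is back up. Withdrawing up, and away to the front right.

>>> play_rows(
  commands=[
    {"tx":0,"ty":0,"tz":-1,"ax":0,"ay":0,"az":0},
    {"tx":0,"ty":0,"tz":-3,"ax":0,"ay":0,"az":0},
    {"tx":-0.5,"ty":0,"tz":-6,"ax":0,"ay":0,"az":0},
    {"tx":-1,"ty":0.5,"tz":-9.5,"ax":0,"ay":0,"az":0},
    {"tx":-2,"ty":2,"tz":-13,"ax":0,"ay":0,"az":0},
    {"tx":-4,"ty":5,"tz":-15.5,"ax":0,"ay":0,"az":0},
    {"tx":-7,"ty":8,"tz":-17,"ax":0,"ay":0,"az":0},
    {"tx":-10,"ty":11,"tz":-18,"ax":0,"ay":0,"az":0},
    {"tx":-13,"ty":14,"tz":-18,"ax":0,"ay":0,"az":0},
    {"tx":-15,"ty":17,"tz":-18,"ax":0,"ay":0,"az":0},
    {"tx":-16,"ty":18,"tz":-18,"ax":0,"ay":0,"az":0},
    {"tx":-16,"ty":18,"tz":-18,"ax":0,"ay":0,"az":0},
    {"tx":-16,"ty":18,"tz":-18,"ax":0,"ay":0,"az":0},
    {"tx":-16,"ty":18,"tz":-18,"ax":0,"ay":0,"az":0},
  ],
)

```text
time: 15.1
ee_pos: [0.2296, -0.4329, 0.2448]
tcp_rot: [-180.0, 0.0, -11.2]
wrist_force: [0.7, 0.2, 0.7]
opening: -0.0002
```

```bash
python3 look.py z; python3 m.py z | grep -E "yellow|red|green" | cut -c1-75; python3 - <<'E'
from h import *
for n in('top','side'):
    a,z=load(n,'a')['pixels'],load(n,'z')['pixels']
    d=(cv2.absdiff(a,z).max(2)>45).astype('uint8'); d=cv2.morphologyEx(d,cv2.MORPH_OPEN,np.ones((3,3))); cv2.imwrite(f'pics/diff_{n}.png',np.vstack([z[180:420,180:480,::-1],np.dstack([d*255]*3)[180:420,180:480]]))
E
```

```text
{'time': np.float64(15.1), 'q': array([-6.20600e+01, -3.32500e+00,  1.07000e+00,  9.44120e+01,
        1.20000e-02,  1.29174e+02]), 'ee_pos': array([ 0.23 , -0.433,  0.245]), 'tcp_rot': array([-1.7998e+02,  2.0000e-03, -1.1234e+01]), 'wrist_force': array([0.717, 0.184, 0.691]), 'opening': np.float64(-0.0)}
yellow T [519.   98.2] 56 [ 0.89  -0.721  0.061] zrange [0.057 0.064] rect 
yellow T [352.7 218.8] 2607 [ 0.598 -0.315  0.117] zrange [0.113 0.122] rec
yellow T [410.8 226.5] 64 [ 0.589 -0.448  0.061] zrange [0.057 0.064] rect 
yellow S [351.3 266.9] 1908 [ 0.596 -0.329  0.117] zrange [0.112 0.12 ] rec
yellow S [455.8 268.6] 46 [ 0.793 -0.397  0.092] zrange [0.084 0.094] rect 
yellow S [385.3 327.4] 75 [ 0.59  -0.45   0.061] zrange [0.06  0.062] rect 
green T [200.   99.8] 73 [0.899 0.027 0.087] zrange [0.081 0.09 ] rect [200
green T [338. 301.] 309 [ 0.427 -0.279  0.058] zrange [0.054 0.062] rect [3
red T [444.6   3.8] 50 [ 1.074 -0.535  0.163] zrange [0.159 0.167] rect [44
red T [448.3 283.3] 476 [ 0.464 -0.536  0.01 ] zrange [0.006 0.013] rect [4
red T [293.6 281.6] 352 [ 0.461 -0.191  0.192] zrange [0.185 0.199] rect [2
red T [268.  323.3] 531 [ 0.383 -0.118  0.009] zrange [0.006 0.013] rect [2
red S [197.2  50.9] 270 [0.689 1.01  0.396] zrange [0.381 0.415] rect [201.
red S [256.  221.8] 186 [ 0.459 -0.2    0.191] zrange [0.185 0.197] rect [2
red S [629.9 234.1] 160 [ 1.069 -0.544  0.161] zrange [0.151 0.165] rect [6
red S [216.6 291. ] 340 [ 0.384 -0.115  0.009] zrange [0.008 0.011] rect [2
red S [319.8 377.7] 43 [ 0.457 -0.458  0.015] zrange [0.012 0.016] rect [32
red S [348.8 411.4] 991 [ 0.463 -0.537  0.01 ] zrange [0.008 0.012] rect [3
red2 T [445.9   4.9] 78 [ 1.07  -0.54   0.163] zrange [0.156 0.167] rect [4
```

View pics/diff_top.png

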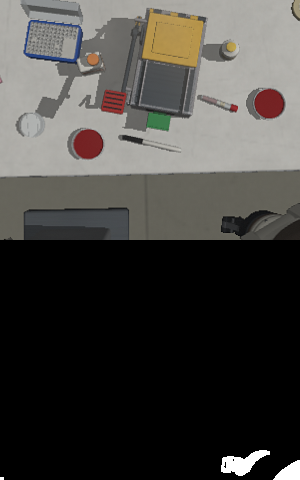

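View pics/diff_side.png

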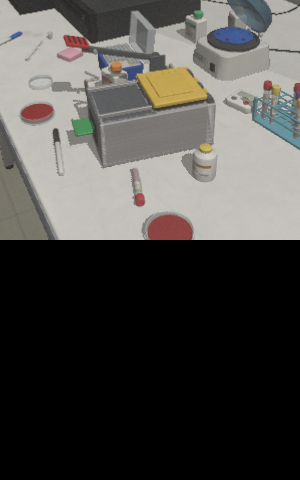

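The flap, tab and paddle centroids match the first picture within 0.1 px, the plate is off the deck, and the bystanders are unchanged. Handing in.

```bash
python3 -c "
from h import *
print(job.job_done())"
```

```text
the job is handed in; nothing more can be done
None
```

The used plate is in the bin, the flap is shut again and the hand is clear. The job was handed in at about 15 s of the 48 s allowed.

- **Lever:** I pressed the red paddle to its hard stop, where the force peaked at about 36 N at the fingertips. After I let go, the catch held the flap open with no force on the hand.
- **Plate:** I pushed it flat along the deck with the fingers 2 cm apart, about 4 mm above the deck. It tipped over the edge, and I saw it lying in the pit.
- **Release:** I pressed the green tab about 13 mm. The flap fell shut and the paddle came back up.

**Last checks:**
- In the last pictures the flap, tab and paddle are back within about 0.1 px of where they started.
- The bystanders look unmoved, and the wrist force is about 1 N, which is noise level. The picture difference was too coarse to show the missing plate, so for the bystanders I rely on the colour positions of the capped bottle and the tube, and on looking at the pictures for the rest.
- One move call was refused for missing keys before anything moved, and I resent it in full.

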